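# Click the filter selector round to the green label

## Robot

A 6-joint arm with a two-finger parallel gripper is mounted at the origin on the work surface. World frame = base frame: x ahead of the robot, y to its left, z up, the work surface at z = 0. Lengths are in mm, angles in rad, forces in N, time in s.
With the tool pointing down it reaches from about 300 to 950 mm from the base axis. Payload 3.1 kg.
Tool frame: the origin (TCP) lies at the very end of the fingers, on their centre line; the grasp point (between the pads) lies 19 mm behind it (robot.pinch_z is the z of the grasp point in the tool frame, in mm); z points along the fingers, y is the direction in which the jaws open and shut (so a half turn about z gives the same grasp; the last joint's range is limited). The gripper opens to 85 mm and grips with 20 to 120 N. Pads are 22 mm wide; open, the fingers measure 114 mm over their backs; the gripper's body (76 mm by 85 mm) begins 54 mm behind the grasp point. The pads swing forward as they close: fully open they stand 13 mm farther back than shut.
Start: joints at [-1.363, 0.308, 1.634, -0, 1.2, -0.07], TCP at [171.373, -601.052, 231.272] pointing down, gripper open.
Joint ranges: [-3.06, 3.06], [-0.79, 1.96], [0.05, 2.63], [-1.19, 4.34], [0.05, 2.64], [-2.94, 2.94]. Speed limits (rad/s): [2.79, 2.79, 3.14, 3.14, 3.14, 3.14].

## Interface

Orientations are given as a 3x3 rotation matrix whose columns are the frame's x, y, z axes.
In Python, from rig import robot gives the robot as it stands.
- The arm moves only by the shell command python3 -m creep 'ROWS'. ROWS is text: rows parted by semicolons, each of 5 numbers parted by spaces: the shift along the tool's x, y, z in m, then the turn about the tool's z in rad, then the opening, from 0 (shut) to 1 (fully open). A call has 1 to 12 rows; each row is the pose to reach, as a shift and turn from the pose commanded when the call began, along the tool's axes at that moment; what a row does not reach only later rows make up. A row lasts 1/10 s, in which the tool goes at most 50 mm and 8.59 degrees, less where a joint would pass 70% of its speed; a pose out of reach is approached as far as the arm can. A call with a gripper value outside its range is refused whole. The fingers move at their own pace and stop on an object; the grip force is fixed at half the most. Time passes only in rows, so rows that repeat a pose let the fingers close. It gives the time, the measured TCP pose, the force and the opening at its end, in the units of the state.
- robot.state(): the state, without advancing time (a new reading comes with each control period).
- robot.snapshot(name): name is "side" or "top"; returns a dict with "color" (480x640x3 uint8, red, green, blue), "vertical_fov" (degrees; the focal length in pixels is half the picture's height over the tangent of half this angle, whatever the lens; pixels are square), "cx", "cy" (the principal point, pixels), "world_from_camera" (4x4, takes a point from camera to world coordinates). Camera axes: x right, y down, z forward; pixel columns grow to the right and rows downward; lengths in mm; the calibration is good to about 2 mm. A picture is of the moment at which its call begins. There is no depth.
- robot.close_job(): hands the job in, once; it reports no verdict.
Trained networks look in the newest picture that a camera, given by its name, has taken for a name from the list of things; names that differ only in an ending like _2 or _b are one class to them, and where a whole thing is asked for, a point or a joint stands for the part that bears it (a point fixed in the world has none). Each returns a list of dicts, best first, with "p" (0 to 1); they miss things now and then, are a little off and sometimes report something else, mostly with a low value. They report only what shows in the picture. A call takes as long as a camera call.
- robot.find_in(camera, query): "pixel" ([column, row] in pixels, amid what is visible of it).
- robot.masks_of(camera, query): "mask" (480x640 bool, what is visible of it) and "pixel" ([column, row] in pixels, amid what is visible of it).
The state is a dict: "time_s": time; "joints": joint angles; "dq": joint speeds; "joint_torque": joint torques, N m; "position": TCP position; "tcp_rot": TCP orientation; "contact_force": force on the tool from outside, world axes, zero at the start; "torque": the same for the moment, N m; "gripper_width": finger opening in mm.
Only numpy, scipy, OpenCV 4.12 (cv2) and the standard library are available. Lean on these libraries where they do the work, as an engineer would, in place of code of your own. Each camera call takes 0.05 s, during which the arm holds its last target. There are 200 camera calls.

## Task

On the white filter unit, push the orange tab gently round with a fingertip until the selector clicks in pointing at the green label, and only then press the red button fully down and let it come up again. Nothing is to be gripped: do not pinch the tab between the fingers, and leave the vials, bottle, beaker and other things standing where they are.

Things in the scene. Friction and masses are not known exactly. Their poses are not given: they have to be found in the camera images.
- unit: filter selector unit, fixed to the bench: a white box 260 x 250 x 45 mm with a green band, its flat top 45 mm above its origin. Origin: centre of the underside. x is its own front-to-back direction (the button lies on its -x side, the tab and labels on its +x side), y to its left, z up.
- wheel (a joint): selector wheel's angle (rad), growing counter-clockwise from above. Click positions -1.2, -0.6, 0, 0.6, 1.2; end stops at -1.35 and 1.35; starts in or near 0. The tab lies at this angle from the unit's x axis towards its y. Turning takes about 4 to 5 N at the tab; past half-way between positions it runs on by itself, ahead of the finger, into the next, to within about 0.05, and stays.
- hub (a point): centre of the black selector wheel (120 mm across), which lies flat on the unit and turns about the vertical through this point, directly above the unit's origin. The point is on top of the low metal hub (40 mm across), 64 mm above the bench; the wheel's rim is 58 mm above the bench. x along the tab, z up.
- tab (a point): centre of the orange tab that stands on the wheel's rim: an upright plate running radially, 45 mm long (50 to 95 mm from the wheel's axis), 12 mm thick, 42 mm high, its top 92 mm and its centre 71 mm above the bench. x points outward, z up. Made of a left half (wheel_c2) and a right half (wheel_c3). Push its clockwise side to turn the wheel counter-clockwise, and the other way about.
- aim (a point): the point at which the tab points: 108 mm from the wheel's axis, straight out beyond the tab's end, 13 mm past it, just over the unit's top.
- button (a joint): travel of the red push button on the unit (m): 0 up, 0.006 fully down, which takes about 5 N; it springs back.
- button_top (a point): centre of the red button's top face (28 mm across), on the unit's top 102 mm from the wheel's axis towards -x of the unit. Pressed straight down.
- label_green: green round label, 24 mm across, flat on the unit's top, 108 mm from the wheel's axis, at one of the click positions -1.2, -0.6, 0.6 or 1.2, on either side of the white one. Origin at its centre.
- label_white: white round label, 24 mm, at click position 0. Origin at its centre.
- label_black: black round label, 24 mm, at one of the other click positions. Origin at its centre.
- label_blue: blue round label, 24 mm, at one of the other click positions. Origin at its centre.
- label_yellow: yellow round label, 24 mm, at one of the other click positions. Origin at its centre.
- vial: loose amber vial with a white cap, 24 mm across, 45 mm high, standing on the unit's top near its -x, +y corner. Origin: centre of its underside. Leave alone.
- pot: loose white sample pot with a blue cap, 32 mm across, 32 mm high, standing on the unit's top near its -x, -y corner. Origin: centre of its underside. Leave alone.
- reagent: loose amber reagent bottle, 60 mm across, 120 mm high, standing on the bench beside the unit (its +y side). Origin: centre of its underside. Leave alone.
- beaker: loose glass beaker, 66 mm across, 80 mm high, on the bench beside the unit (its -y side). Origin: centre of its underside. Leave alone.
- driver: loose screwdriver lying on the bench to the robot's right. Leave alone.
- cuvettes: loose grey cuvette box, 100 x 70 x 40 mm, on the bench to the robot's left. Origin: centre of its underside. Leave alone.
- mug: loose blue mug, 76 mm across, 85 mm high, on the bench to the robot's left. Origin: centre of its underside. Leave alone.

How it is judged:
By the outcome, as a careful person would: the job done as asked, in the order asked, and still so for the second after the job is handed in, with the robot touching nothing.
It also fails if it takes over 45 s, if anything falls off the work surface, if the arm or the gripper's body presses on something with over 40 N, if the wrist force passes 120 N, or if a joint passes its speed limit or range.

## Working session

There is one attempt and no reset: what is moved stays moved. The work goes in short steps, Python scripts to look and compute and a shell command to move; the robot and the scene stay as the last step left them, time stands still between calls to the robot, and variables do not carry over. Pictures are saved under pics/ and viewed, about 8 in all and at most 12, crops included, and the job is handed in when it is done.

```bash
mkdir -p pics; ls; cat > h.py <<'E'
import numpy as np, cv2
from rig import robot
def ray(s,px):
    f=240/np.tan(np.radians(s["vertical_fov"])/2); T=np.array(s["world_from_camera"])
    d=T[:3,:3]@np.array([(px[0]-s["cx"])/f,(px[1]-s["cy"])/f,1]); return T[:3,3],d
def atz(s,px,z):
    o,d=ray(s,px); return o+d*(z-o[2])/d[2]
def proj(s,p):
    f=240/np.tan(np.radians(s["vertical_fov"])/2); T=np.array(s["world_from_camera"])
    c=T[:3,:3].T@(np.array(p)-T[:3,3]); return [s["cx"]+f*c[0]/c[2],s["cy"]+f*c[1]/c[2]]
def save(s,n): cv2.imwrite(f"pics/{n}.png",s["color"][:,:,::-1])
E
python3 - <<'E'
from h import *
Z=dict(hub=64,tab=71,button_top=50,label_green=45,label_white=45,label_black=45,label_blue=45,label_yellow=45,unit=45,vial=67,pot=61,reagent=60,beaker=40)
for c in("top","side"):
    s=robot.snapshot(c); save(s,c+"0"); print(c,np.round(np.array(s["world_from_camera"])[:3,3]))
    for k,z in Z.items():
        for r in robot.find_in(c,k)[:1]: print(k,np.round(r["pixel"]),round(r["p"],2),np.round(atz(s,r["pixel"],z)))
st=robot.state();print(st["time_s"],st["position"],np.round(st["tcp_rot"],3),st["contact_force"],st["gripper_width"])
E
```

```text
pics
top [ 281.   56. 1305.]
hub [368. 244.] 0.59 [553. -66.  64.]
tab [370. 244.] 0.72 [553. -69.  71.]
button_top [393. 281.] 0.5 [ 464. -124.   50.]
label_green [334. 229.] 0.55 [597.  17.  45.]
label_white [370. 240.] 0.32 [567. -72.  45.]
label_black [325. 249.] 0.62 [545.  39.  45.]
unit [372. 253.] 0.95 [535. -76.  45.]
vial [362. 301.] 0.61 [415. -47.  67.]
pot [556. 294.] 0.72 [ 426. -514.   61.]
reagent [439. 206.] 0.54 [ 649. -246.   60.]
beaker [437. 203.] 0.76 [ 664. -247.   40.]
side [  11.  839. 1221.]
hub [345. 173.] 0.18 [ 635. -231.   64.]
tab [335. 222.] 0.68 [558. -58.  71.]
button_top [380. 251.] 0.71 [421. -54.  50.]
label_green [338. 222.] 0.74 [560. -81.  45.]
label_white [340. 223.] 0.53 [555. -84.  45.]
label_black [320. 254.] 0.66 [540.  31.  45.]
label_blue [333. 196.] 0.44 [ 624. -155.   45.]
label_yellow [310. 203.] 0.63 [660. -99.  45.]
unit [344. 230.] 0.93 [536. -68.  45.]
vial [381. 252.] 0.48 [412. -40.  67.]
pot [383. 198.] 0.55 [ 502. -207.   61.]
reagent [320. 292.] 0.8 [471. 136.  60.]
beaker [344. 171.] 0.9 [ 653. -256.   40.]
1.4 [ 171.37290397 -601.06265813  231.28706077] [[ 0.962  0.274  0.   ]
 [ 0.274 -0.962 -0.   ]
 [ 0.     0.    -1.   ]] [ 0.40769034  0.58117491 -0.80963535] 85.5689981912015
```

View pics/top0.png

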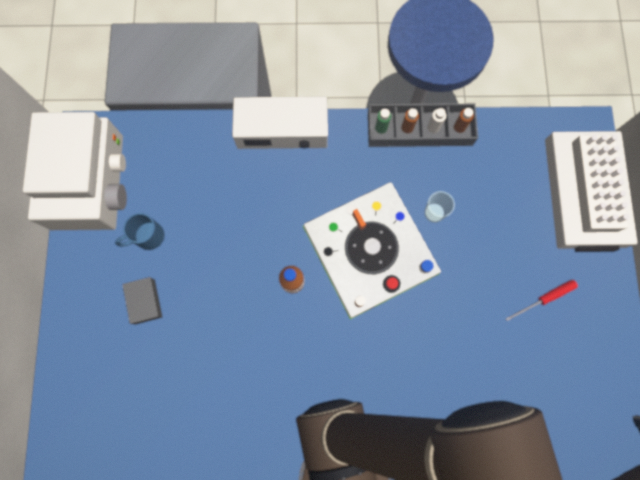

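View pics/side0.png

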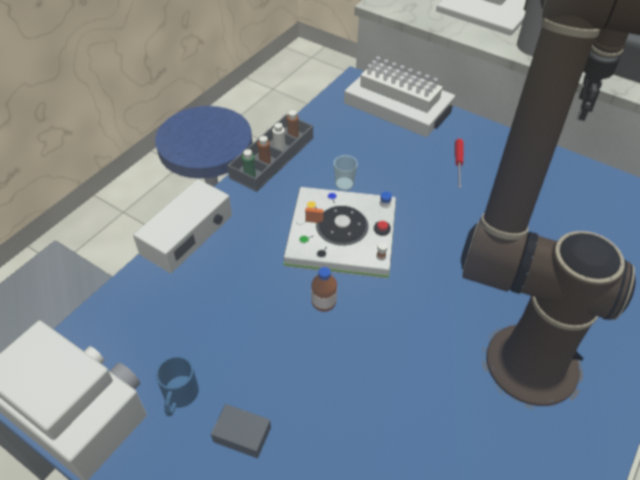

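The top view shows the hub at about (372,246), the button at (392,284), and the tab at (359,218). Green is at (333,227), one click counter-clockwise of the tab, so I push the tab's clockwise side. Next I refine these positions by colour.

```bash
python3 - <<'E'
from h import *
s={c:robot.snapshot(c) for c in("top","side")}
def seg(c,lo,hi,near,r=16):
    h=cv2.cvtColor(s[c]["color"],cv2.COLOR_RGB2HSV); m=cv2.inRange(h,lo,hi)
    k=np.zeros_like(m); cv2.circle(k,near,r,255,-1); m&=k
    M=cv2.moments(m,True); return (M["m10"]/M["m00"],M["m01"]/M["m00"]),M["m00"]
W={"btn":((0,150,80),(6,255,255),52,(392,284),(382,227)),"green":((45,100,60),(75,255,255),45,(333,227),(304,239)),
"yel":((20,120,120),(33,255,255),45,(376,206),None),"blue":((110,120,80),(128,255,255),45,(400,216),(332,196)),
"black":((0,0,0),(180,255,70),45,(328,251),(321,253)),"tab":((5,140,80),(16,255,255),80,(359,218),(315,214))}
P={}
for k,(lo,hi,z,a,b) in W.items():
    for c,n in(("top",a),("side",b)):
        if n is None: continue
        px,A=seg(c,lo,hi,n,10 if k in("black","yel") else 16); p=atz(s[c],px,z); P[k,c]=p; print(k,c,np.round(px,1),A,np.round(p,1))
h=cv2.cvtColor(s["top"]["color"],cv2.COLOR_RGB2HSV)
# hub from labels circle + button: fit hub, yaw with known geometry
from scipy.optimize import least_squares
def g(v,c):
    r=[]
    for k,rad,a in(("btn",102,np.pi),("green",108,.6),("black",108,1.2),("blue",108,-1.2),("yel",108,-.6)):
        if(k,c) in P: r+=list(P[k,c][:2]-(v[:2]+rad*np.array([np.cos(v[2]+a),np.sin(v[2]+a)])))
    return r
for c in s:
    o=least_squares(g,[550,-75,.48],args=(c,),loss="soft_l1"); v=o.x; print(c,v,np.round(g(v,c),1))
    d=P["tab",c][:2]-v[:2]; print("tab rel",np.hypot(*d),np.arctan2(d[1],d[0])-v[2])
    for z,rr in((64,0),): print("hubpx",proj(s[c],[*v[:2],z]))
i=np.hstack([cv2.resize(s[c]["color"][y:y+120,x:x+130],None,fx=3,fy=3,interpolation=2) for c,x,y in(("top",305,190),("side",280,170))]); cv2.imwrite("pics/z1.png",i[:,:,::-1])
E
```

```text
btn top [392.  282.7] 89.0 [ 460. -122.   52.]
btn side [382.8 223.9] 14.0 [ 460.8 -135.6   52. ]
green top [333.  226.6] 41.0 [603.4  18.5  45. ]
green side [303.6 238.8] 31.0 [602.1  14.9  45. ]
yel top [376.3 205.5] 48.0 [656.9 -91.4  45. ]
blue top [399.5 216. ] 44.0 [ 629.  -148.6   45. ]
blue side [331.9 195.4] 25.0 [ 627.6 -153.4   45. ]
black top [327.6 251. ] 25.0 [541.3  32.8  45. ]
black side [321.2 253.1] 12.0 [539.9  28.4  45. ]
tab top [359.1 219. ] 88.0 [612.7 -44.3  80. ]
tab side [313.6 210.1] 49.0 [618.7 -53.9  80. ]
top [ 5.50364696e+02 -7.57751806e+01  4.57961409e-01] [ 1.1 -1.2  0.   0.2  0.3  1.  -1.   0.2 -0.3 -0.3]
tab rel 69.87124865091538 0.00971765637319294
hubpx [np.float64(372.2208539238573), np.float64(245.3404532011689)]
side [ 5.50602319e+02 -8.09583807e+01  4.73311284e-01] [ 0.9 -8.1 -0.   0.9  0.3  1.9 -3.8 -0.7]
tab rel 73.26689381086527 -0.09449489971858782
hubpx [np.float64(341.74634696230794), np.float64(219.07481543956618)]
```

View pics/z1.png

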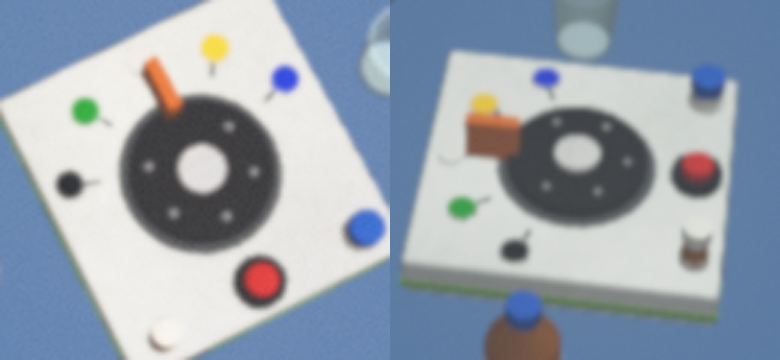

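The fit is good: hub at about (550,-77.5), unit yaw 0.46, wheel about 0, green at +0.6, and the button at about (458,-122). I'll move over the spot beside the tab's clockwise side, with the fingers shut.

```bash
python3 -m creep '0.591 -0.364 0 -0.34 0;0.591 -0.364 0 -0.34 0;0.591 -0.364 0 -0.34 0;0.591 -0.364 0 -0.34 0;0.591 -0.364 0 -0.34 0;0.591 -0.364 0 -0.34 0;0.591 -0.364 0 -0.34 0;0.591 -0.364 0 -0.34 0;0.591 -0.364 0 -0.34 0;0.591 -0.364 0 -0.34 0;0.591 -0.364 0 -0.34 0;0.591 -0.364 0 -0.34 0'
```

```text
time_s: 2.7
position: [577.6, -156.6, 231.6]
tcp_rot: [[0.815, 0.579, 0.001], [0.579, -0.815, -0.0], [0.0, 0.001, -1.0]]
contact_force: [-0.1, -0.5, -0.6]
gripper_width: 0.0
```

```bash
python3 -m creep '0.075 -0.016 0.03 0 0;0.075 -0.016 0.08 0 0;0.075 -0.016 0.08 0 0;0.075 -0.016 0.08 0 0;0.075 -0.016 0.08 0 0'
python3 - <<'E'
from h import *
for c,x,y in(("top",290,170),("side",250,130)):
    s=robot.snapshot(c); p=robot.state()["position"]; q=proj(s,p); print(c,q)
    i=cv2.resize(s["color"][y:y+140,x:x+150],None,fx=4,fy=4,interpolation=2); u=(int((q[0]-x)*4),int((q[1]-y)*4)); cv2.drawMarker(i,u,(255,0,255),0,14,1)
    cv2.imwrite(f"pics/z2{c}.png",i[:,:,::-1])
E
```

```text
time_s: 3.2
position: [627.8, -102.7, 151.5]
tcp_rot: [[0.815, 0.579, -0.001], [0.579, -0.815, -0.0], [-0.001, -0.0, -1.0]]
contact_force: [-0.2, -0.5, 0.2]
gripper_width: -0.0
top [np.float64(386.86920009280396), np.float64(203.768154405668)]
side [np.float64(321.4691972937951), np.float64(176.2608567586899)]
```

View pics/z2side.png

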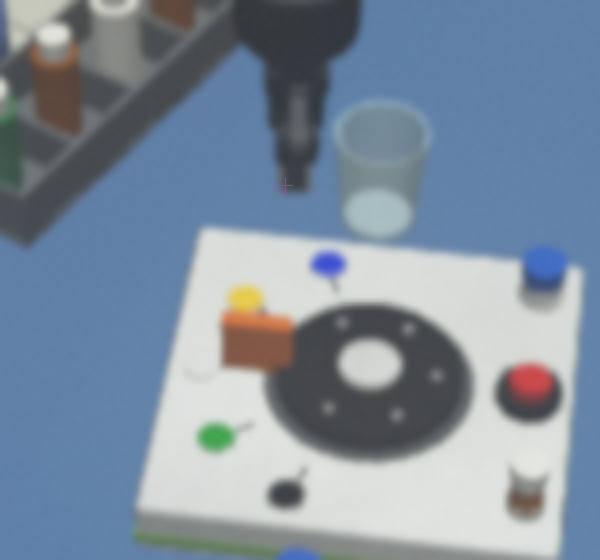

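The side view shows the shut fingertip at about (294,190), on the blue/yellow-label side of the tab. It is clear of the beaker and about 2 px right of where the side calibration puts it. Now I'll descend beside the tab.

```bash
python3 -m creep '0.02 -0.01 0.03 0 0;0.02 -0.01 0.06 0 0;0.02 -0.01 0.079 0 0;0.02 -0.01 0.079 0 0;0.02 -0.01 0.079 0 0'
```

```text
time_s: 3.8
position: [639.6, -83.4, 74.1]
tcp_rot: [[0.816, 0.578, 0.002], [0.578, -0.816, -0.001], [0.002, 0.002, -1.0]]
contact_force: [-0.5, -0.3, -0.0]
gripper_width: 0.3
```

```bash
python3 -m creep '0.001 -0.006 0.001 0 0;0.002 -0.012 0.001 0 0;0.003 -0.018 0.001 0 0;0.003 -0.022 0.001 0 0;0.003 -0.022 0.001 0 0'; python3 -m creep '0.0005 -0.003 0 0 0;0.001 -0.006 0 0 0;0.001 -0.006 0 0 0'
```

```text
time_s: 4.3
position: [628.0, -61.6, 71.5]
tcp_rot: [[0.815, 0.58, -0.0], [0.58, -0.815, 0.0], [-0.0, -0.0, -1.0]]
contact_force: [-0.4, -0.5, -0.4]
gripper_width: 0.1
time_s: 4.6
position: [626.1, -56.9, 71.5]
tcp_rot: [[0.815, 0.579, 0.001], [0.579, -0.815, -0.0], [0.001, 0.001, -1.0]]
contact_force: [0.4, -1.2, -0.5]
gripper_width: -0.3
```

```bash
python3 -m creep '0.0004 -0.0025 0 0 0;0.0008 -0.005 0 0 0;0.001 -0.0075 0 0 0;0.0015 -0.01 0 0 0;0.0015 -0.01 0 0 0'; python3 -m creep '0.0004 -0.0025 0 0 0;0.0008 -0.005 0 0 0;0.001 -0.0075 0 0 0;0.001 -0.0075 0 0 0'
```

```text
time_s: 5.1
position: [621.3, -47.9, 71.5]
tcp_rot: [[0.815, 0.579, 0.0], [0.579, -0.815, -0.0], [0.0, 0.0, -1.0]]
contact_force: [1.9, -2.5, 0.6]
gripper_width: -0.1
time_s: 5.5
position: [616.3, -39.9, 70.7]
tcp_rot: [[0.815, 0.579, -0.003], [0.579, -0.815, 0.002], [-0.001, -0.003, -1.0]]
contact_force: [0.0, -0.3, -0.4]
gripper_width: 0.5
```

The force dropped to zero, so it may have clicked. I'll check.

```bash
cat >> h.py <<'E'
HUB=np.array([550.4,-75.8]);YAW=.458
def tabang(n):
    s=robot.snapshot("top"); h=cv2.cvtColor(s["color"],cv2.COLOR_RGB2HSV)
    m=cv2.inRange(h,(5,140,80),(16,255,255)); k=np.zeros_like(m); cv2.circle(k,(372,245),46,255,-1); m&=k
    y,x=np.nonzero(m); p=atz(s,(x.mean(),y.mean()),80); d=p[:2]-HUB
    print("px",x.mean(),y.mean(),len(x),"r",np.hypot(*d),"wheel",np.arctan2(d[1],d[0])-YAW)
    r=robot.snapshot("side"); i=np.hstack([cv2.resize(a["color"][b:b+140,c:c+130],None,fx=3,fy=3,interpolation=2) for a,c,b in((s,305,180),(r,270,150))]); cv2.imwrite(f"pics/{n}.png",i[:,:,::-1])
E
python3 -c "
from h import *
tabang('z3')"
```

```text
px nan nan 0 r nan wheel nanh.py:16: RuntimeWarning: Mean of empty slice.
  y,x=np.nonzero(m); p=atz(s,(x.mean(),y.mean()),80); d=p[:2]-HUB
  ret = ret.dtype.type(ret / rcount)
h.py:17: RuntimeWarning: Mean of empty slice.
  print("px",x.mean(),y.mean(),len(x),"r",np.hypot(*d),"wheel",np.arctan2(d[1],d[0])-YAW)
```

View pics/z3.png

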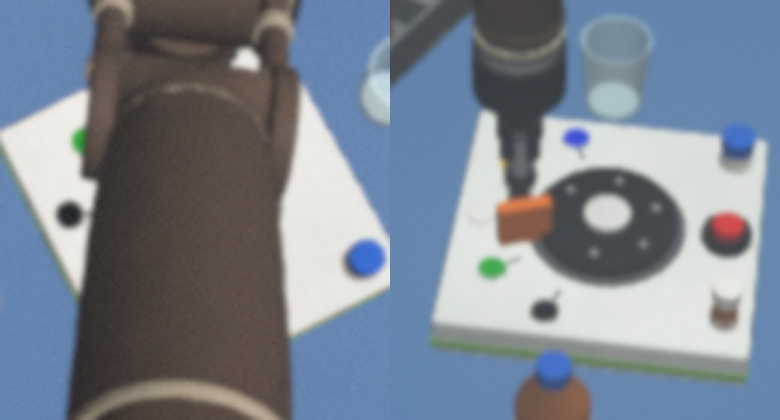

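The side view shows the tab part-way, at about 0.25 rad and not yet at green. I keep pushing.

```bash
python3 -m creep '0.0003 -0.0025 0 0 0;0.0006 -0.005 0 0 0;0.0006 -0.005 0 0 0'; python3 - <<'E'
from h import *
s=robot.snapshot("side"); h=cv2.cvtColor(s["color"],cv2.COLOR_RGB2HSV)
m=cv2.inRange(h,(3,110,50),(18,255,255)); k=np.zeros_like(m); k[195:250,285:345]=255; m&=k
y,x=np.nonzero(m); print(x.mean(),y.mean(),len(x)); 
from scipy.spatial import ConvexHull
hull=cv2.convexHull(np.c_[x,y].astype(np.int32))
# fit: projected tab box silhouette centroid vs angle (side cam bias +2px x)
for a in np.arange(0.1,.95,.1):
    c,sn=np.cos(a+YAW),np.sin(a+YAW); P=[]
    for r in(50,95):
        for t in(-6,6):
            for z in(50,92): P.append(proj(s,[HUB[0]+r*c-t*sn,HUB[1]+r*sn+t*c,z]))
    q=cv2.convexHull(np.float32(P)); M=cv2.moments(q); print(round(a,1),round(M["m10"]/M["m00"],1),round(M["m01"]/M["m00"],1))
i=cv2.resize(s["color"][150:290,270:400],None,fx=4,fy=4,interpolation=2); cv2.imwrite("pics/z4.png",i[:,:,::-1])
E
```

```text
time_s: 5.9
position: [614.8, -36.3, 71.1]
tcp_rot: [[0.815, 0.579, -0.001], [0.579, -0.815, 0.0], [-0.0, -0.001, -1.0]]
contact_force: [-0.1, 0.6, 0.3]
gripper_width: -0.1
317.32804232804233 225.92592592592592 189
0.1 312.1 217.5
0.2 312.2 219.6
0.3 312.5 221.7
0.4 313.1 223.8
0.5 314.0 225.8
0.6 315.1 227.8
0.7 316.5 229.7
0.8 318.2 231.5
0.9 320.1 233.2
```

View pics/z4.png

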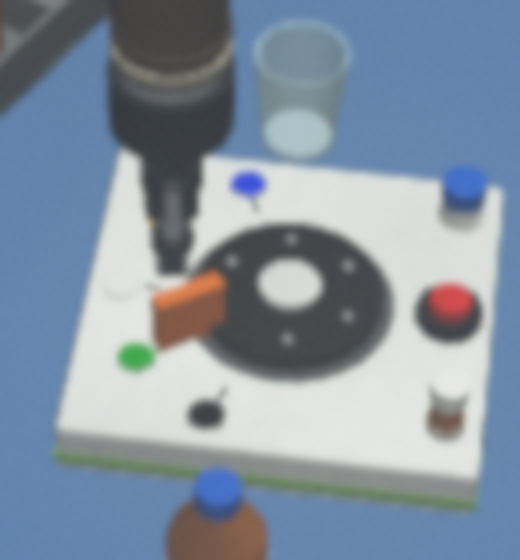

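The tab has run ahead of the finger to about green (centre near (190,310) in the crop; green at (136,357)). I'll back off, lift, and move aside to check from above.

```bash
python3 -m creep '0 0.012 0 0 0;0 0.015 -0.03 0 0;0 0.015 -0.08 0 0;0 0.015 -0.1 0 0;-0.1 0.05 -0.1 0 0;-0.32 0.12 -0.1 0 0;-0.32 0.12 -0.1 0 0;-0.32 0.12 -0.1 0 0;-0.32 0.12 -0.1 0 0;-0.32 0.12 -0.1 0 0;-0.32 0.12 -0.1 0 0;-0.32 0.12 -0.1 0 0'; python3 -c "
from h import *
tabang('z5')"
```

```text
time_s: 7.15
position: [421.6, -324.6, 171.8]
tcp_rot: [[0.819, 0.574, -0.0], [0.574, -0.819, -0.002], [-0.001, 0.002, -1.0]]
contact_force: [0.2, 1.5, -0.1]
gripper_width: 0.1
px 346.8061224489796 230.48979591836735 98 r 70.68900595053854 wheel 0.6125218595322228
```

View pics/z5.png

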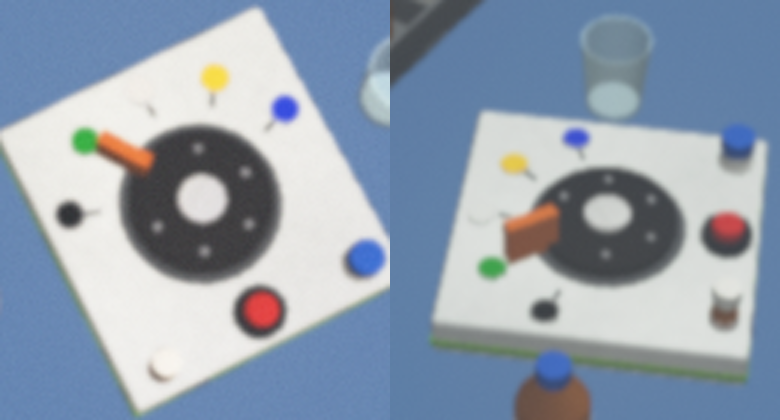

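The wheel reads 0.61 and the tab points at green. Now I'll go over the button.

```bash
python3 -m creep '0.147 -0.145 0 0 0;0.147 -0.145 0 0 0;0.147 -0.145 0 0 0;0.147 -0.145 0 0 0;0.147 -0.145 0.04 0 0;0.147 -0.145 0.08 0 0;0.147 -0.145 0.1 0 0;0.147 -0.145 0.1 0 0;0.147 -0.145 0.1 0 0'
python3 - <<'E'
from h import *
s=robot.snapshot("side"); print(proj(s,robot.state()["position"]))
i=cv2.resize(s["color"][150:290,270:420],None,fx=4,fy=4,interpolation=2); cv2.imwrite("pics/z6.png",i[:,:,::-1])
E
```

```text
time_s: 8.15
position: [460.4, -115.9, 71.5]
tcp_rot: [[0.814, 0.581, -0.0], [0.581, -0.814, 0.0], [0.0, -0.0, -1.0]]
contact_force: [-0.2, 0.6, 0.7]
gripper_width: -0.3
[np.float64(379.5175347447848), np.float64(223.0605987248561)]
```

View pics/z6.png

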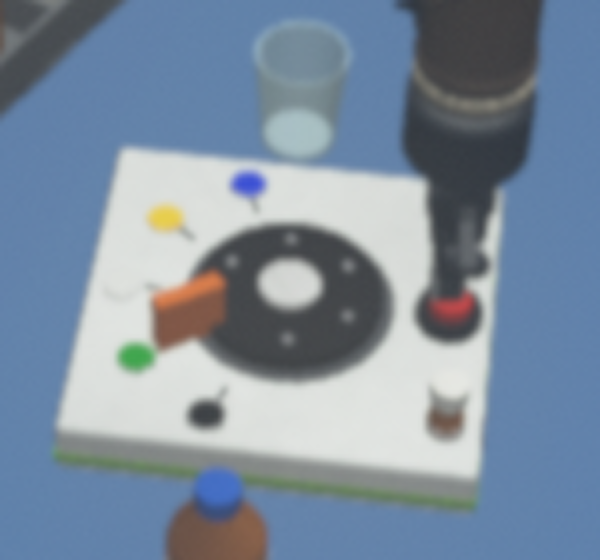

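The shut fingertip stands over the red button, about 5 mm off centre towards +y. I'll correct that and descend gently.

```bash
python3 -m creep '-0.0037 0.0035 0 0 0;-0.0037 0.0035 0.004 0 0;-0.0037 0.0035 0.007 0 0;-0.0037 0.0035 0.007 0 0'; python3 -m creep '0 0 0.002 0 0;0 0 0.004 0 0;0 0 0.004 0 0'; python3 -m creep '0 0 0.002 0 0;0 0 0.003 0 0;0 0 0.003 0 0'
```

```text
time_s: 8.6
position: [459.8, -122.4, 64.9]
tcp_rot: [[0.815, 0.579, 0.002], [0.579, -0.815, -0.001], [0.001, 0.002, -1.0]]
contact_force: [0.7, -0.7, 3.4]
gripper_width: 0.0
time_s: 8.9
position: [459.8, -122.4, 61.0]
tcp_rot: [[0.815, 0.579, 0.002], [0.579, -0.815, -0.001], [0.001, 0.002, -1.0]]
contact_force: [-1.0, -2.5, 5.7]
gripper_width: -0.1
time_s: 9.2
position: [460.0, -122.5, 60.7]
tcp_rot: [[0.815, 0.58, 0.0], [0.58, -0.815, -0.001], [-0.0, 0.001, -1.0]]
contact_force: [-8.1, -1.0, 25.6]
gripper_width: 0.1
```

The spring force was 5.7 N at z=61.0, then it hit a hard stop at z=60.7 with 25 N. That matches full travel, so I'll lift off.

```bash
python3 -m creep '0 0 -0.01 0 0;0 0 -0.04 0 0;0 0 -0.08 0 0;0 0 -0.11 0 0;-0.147 0.145 -0.11 0 0;-0.147 0.145 -0.11 0 0;-0.147 0.145 -0.11 0 0;-0.147 0.145 -0.11 0 0;-0.147 0.145 -0.11 0 0;-0.147 0.145 -0.11 0 0;-0.147 0.145 -0.11 0 0'; python3 -c "
from h import *
tabang('z7')"
```

```text
time_s: 10.3
position: [422.3, -323.4, 166.2]
tcp_rot: [[0.815, 0.579, -0.002], [0.579, -0.815, 0.003], [0.0, -0.003, -1.0]]
contact_force: [0.6, 0.7, 0.3]
gripper_width: 0.3
px 346.7755102040816 230.4795918367347 98 r 70.76607679870978 wheel 0.6126952301772182
```

View pics/z7.png

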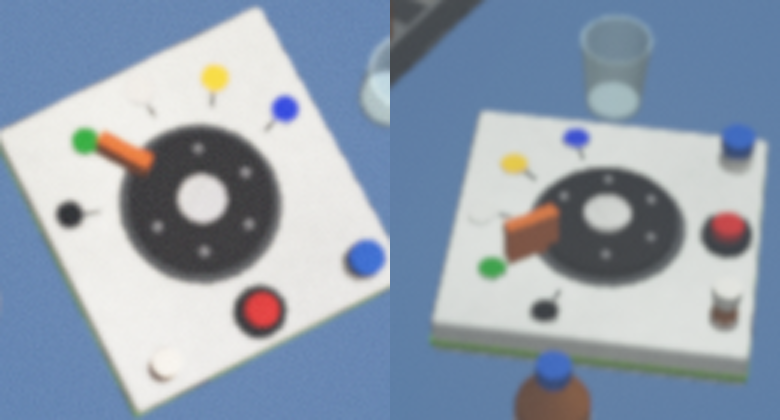

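```bash
python3 -c "
from rig import robot
print(robot.close_job())"
```

```text
the job is handed in; nothing more can be done
None
```

I turned the selector to green, then pressed and released the red button, and handed the job in at about 10.4 s of the 45 s allowed.

- **Selector:** I pushed the tab's clockwise side with the shut fingertips until the wheel ran on by itself. The top picture put it at 0.61 rad against green's 0.60, both before and after the button press, with the tab pointing at green.
- **Button:** I pressed it once with the tip at about the centre. The force was 5.7 N at tip height 61.0 mm. It then met a hard stop at 60.7 mm, reading about 26 N, with about 8 N sideways. That fits full travel, but I inferred it from force and height, as the joint's travel could not be read. The last picture shows the button up again.
- **Other things:** Nothing was gripped. In the last picture the vial, pot and beaker look unmoved. Only the reagent bottle's cap shows, also unmoved. The driver, cuvettes and mug were outside that crop, and the arm did not go near them. The arm is clear and touching nothing, with a force reading below 1 N.
- **Disagreement:** The side camera's calibration was off by about 2 px (roughly 5 mm), so I relied on the top camera.

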